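# Gauge a brass bar with the flip stop of a cut-off jig

### The arm

A 6-joint arm with a two-finger parallel gripper is mounted at the origin on the work surface. World frame = base frame: x ahead of the robot, y to its left, z up, the work surface at z = 0. Lengths are in m, angles in rad, forces in N, time in s.
With the tool pointing down it reaches from about 0.275 to 0.875 m from the base axis. Payload 12.5 kg.
Tool frame: the origin (TCP) lies on the centre line of the jaws, within the pads' length; the fingertips stand r.finger_overhang ahead of it and the grasp point (between the pads) lies 3 mm ahead of it (r.finger_overhang is the distance from the TCP to the fingertips, in m); z points along the fingers, y is the line along which they close (so a half turn about z gives the same grasp; the last joint's range is limited). The gripper opens to 85 mm and grips with 20 to 120 N. Pads are 22 mm wide; open, the fingers measure 114 mm over their backs; the gripper's body (76 mm by 85 mm) begins 54 mm behind the grasp point. The pads swing forward as they close: fully open they stand 13 mm farther back than shut.
Start: joints at [-0.085, 0.351, 1.652, -0, 1.139, -0.085], TCP at [0.55, 0, 0.253] pointing down, gripper open.
Joint ranges: [-2.75, 2.75], [-0.79, 2.1], [0.01, 2.65], [-1.57, 4.71], [0.07, 3.14], [-2.87, 2.87]. Speed limits (rad/s): [2.22, 2.22, 2.79, 3.14, 3.14, 3.14].

### API

Orientations are given as a unit quaternion [x, y, z, w].
In Python, from cell import r, optics gives the robot as it stands. The module is installed in compiled form; this text tells all that it offers. Calls block until the motion is done:
- r.move_to(position, orientation): joint-space move of the TCP to a pose.
- r.move_linear(position, rot=None, vel=0.15): straight line of the TCP; rot=None keeps the orientation; vel is the mean speed in m/s.
- r.set_joints(angles): joint-space move.
- r.set_gripper(opening, squeeze=None): opening from 0.0 (shut) to 1.0 (fully open); squeeze is the grip in N (None keeps the last); returns when the fingers have stopped.
- r.sleep(seconds).
- r.inverse_kinematics(position, orientation): joint angles nearest the present ones, or None.
- optics.get_image(name): name is "scene" or "side" or "wrist"; returns a dict with "pixels" (384x512x3 uint8, red, green, blue), "depth" (384x512 float32, m along the optical axis (not along the pixel's ray), 0 where there is no reading), "fx", "fy", "cx", "cy" (pixels), "D" ([k1, k2, p1, p2, k3] as OpenCV has them; the pictures are not rectified), "camera_from_world" (4x4, takes a point from world to camera coordinates); the wrist camera has in their place "mount" (4x4, takes a point from camera to tool coordinates, whose origin is the TCP and whose axes are the flange's). Camera axes: x right, y down, z forward; pixel columns grow to the right and rows downward; lengths in m; the calibration is good to about 2 mm. A picture is of the moment at which its call begins: read the wrist's pose just before it.
A pose or a line that the arm cannot do raises r.PlanningError and nothing moves.
- r.hand_in(): hands the job in; it is judged then, once.
Readings, each from a call of its own:
- r.current_t(): time.
- r.current_q(): joint angles.
- r.current_qvel(): joint speeds.
- r.current_effort(): joint torques, N m.
- r.current_tool_pos(): TCP position.
- r.current_ee_rot(): TCP orientation.
- r.current_contact_force(): force on the tool from outside, world axes, zero at the start.
- r.current_torque(): the same for the moment, N m.
- r.current_opening(): opening from 0.0 (shut) to 1.0 (fully open).
- r.current_finger_force(): force on a finger pad.
Only numpy, scipy, OpenCV 4.12 (cv2) and the standard library are available. Lean on these libraries where they do the work, as an engineer would, in place of code of your own. Each camera call takes 0.05 s, during which the arm holds its last target. There are 200 camera calls.

### The job

First flip the stop on the jig's fence fully down, then push the brass bar flat along the fence until its end rests against the stop's tongue, with no gap at the stop or the fence. Then flip the stop fully up again, leaving the bar exactly where it was gauged, and do not disturb the other things on the bench.

Things in the scene. Friction and masses are not known exactly. Their poses are not given: they have to be found in the camera images.
- jig: Fixed cut-off jig: grey base plate 150 (x) by 380 mm (y), top at z = 12 mm, crossed by a dark saw slot, with an aluminium fence along y. Origin: centre of the plate's underside, at bench height; z up, x away from the robot. The fence fills x +15 to +35 mm, up to z = 42 mm; its working face, at x = +15 mm, looks to -x.
- saddle: Steel saddle of the flip stop, clamped fast on the fence, its place along it different each time; 46 mm long in y, lugs 23 mm high. Axes parallel to the jig's. Origin: centre of its underside on the fence's top (jig x = 25, z = 42 mm). With the leaf down, the tongue's gauging face is this frame's plane y = -9 mm and looks to -y, towards the bar.
- leaf (a joint): Hinge angle of the stop's steel leaf, rad, about the saddle's y: 0 = fully down (arm level over the fence to -x, tongue hanging across the bar's path), 1.7 = fully up (arm upright, leaning slightly back). Counterweighted, 0.12 kg: balances at about 0.85 rad and from there falls by itself to the nearer end within a second; pushing takes about 1 N.
- leaf_hinge (a point): Centre of the leaf's hinge, on the saddle, 18 mm behind its origin in x and 54 mm above the bench; axis along y. With the leaf down, the tongue hangs from 33 to 73 mm in front of this point (-x), down to 38 mm below it, and is 9 mm thick in y.
- leaf_ball (a point): Centre of the ball, 24 mm across, on the leaf's thumb post, 55 mm from the hinge, at right angles to the arm: straight above the hinge when the leaf is down, level behind it (+x) when up. Pushing the ball back (+x) flips the leaf up.
- leaf_end (a point): Middle of the outer end of the leaf's arm (18 mm wide, 10 mm thick), 73 mm from the hinge; moves with the leaf. Pushing the upright arm from behind towards -x flips the leaf down.
- bar_center (a point): Centre of the brass bar: 24 mm wide (x), 110 mm long (y), 20 mm high (z), about 0.45 kg (slides at 2 to 5 N), loose on the jig's plate in front of the fence, to the -y side of the flip stop, a little askew. Touching fence and tongue, its centre is at jig x = +3 mm and saddle y = -64 mm, 22 mm above the bench.
- offcut: Bystander: small aluminium offcut block, 20 x 75 x 16 mm, loose, lying in front of the jig (robot's side). Origin: centre of its underside; long axis y.
- loupe: Bystander: black eye loupe, a squat round cup 38 mm across, 36 mm high, loose, in front of the jig. Origin: centre of its underside.
- oilpot: Bystander: small glass jar with a steel cap, 48 mm across, 50 mm high, loose, behind the jig. Origin: centre of its underside.
- blower: Bystander: black rubber dust blower bulb, 64 mm across, 105 mm high with its upright nozzle, loose, left of the jig. Origin: centre of its underside.
- driver: Bystander: screwdriver lying flat, 120 mm long, loose, right of the jig. Long axis x.
- tray: Bystander: white plastic parts tray with compartments, 200 x 150 x 22 mm, loose, right of the jig. Origin: centre of its underside.
- bar: The same brass bar; origin at the centre of its underside, axes as for its centre.
Not all that is in view belongs to the job. Of the things like the bar, leave any that is blue; of the rest the smaller one is meant.

How it is judged:
On the way, in this order (a step that is already met when the one before it is completed fails the run):
1. the stop is flipped fully down (within 0.08 rad) (value of joint leaf below 0.08 rad), for 0.2 s.
2. with the stop down, the bar lies flat against the fence and the tongue (gaps under 3 mm) (value of joint leaf below 0.08 rad and x of bar_center in the frame of jig between -0.0005 and 0.0055 m and y of bar_center in the frame of saddle between -0.067 and -0.0615 m and angle between the y axis of bar_center and the y axis of jig, either way round below 0.04 rad and angle between bar_center's own z axis and vertical below 0.05 rad and z of bar_center in the frame of jig below 0.025 m), for 0.2 s.
3. the stop is flipped up again (value of joint leaf above 1.45 rad), for 0.2 s.
At the end, for the whole second after the job is handed in: The stop is up (leaf above 1.45 rad) and still; the bar lies flat on the plate, at rest, within about 3 mm of touching the fence and within 3 mm of the stop's gauging plane (no more than 2.5 mm past it) along it, parallel to the fence within 0.04 rad (value of joint leaf above 1.45 rad and x of bar_center in the frame of jig between -0.0005 and 0.0055 m and y of bar_center in the frame of saddle between -0.067 and -0.0615 m and angle between the y axis of bar_center and the y axis of jig, either way round below 0.04 rad and angle between bar_center's own z axis and vertical below 0.05 rad and z of bar_center in the frame of jig below 0.025 m and linear speed of bar below 0.01 m/s and velocity of joint leaf between -0.1 and 0.1 rad/s).
It fails at once if a bystander is moved by more than 20 mm (distance of any of offcut, loupe, oilpot, blower, driver, tray from where it was at the start of the episode above 0.02 m).
It also fails if it takes over 61 s, if anything falls off the work surface, if the arm or the gripper's body presses on something with over 40 N, if the wrist force passes 120 N, or if a joint passes its speed limit or range.

## Working session

There is one attempt and no reset: what is moved stays moved. The work goes in short steps, each a Python script; the robot and the scene stay as the last script left them, time stands still between calls to the robot, and variables do not carry over. Pictures are saved under pics/ and viewed, at most 10 in all, crops included, and the job is handed in when it is done.

```bash
mkdir -p pics; cat > h.py <<'E'
import numpy as np, cv2
from cell import r, optics
def grab(n):
    im=optics.get_image(n); return im
def cloud(im):
    h,w=im["depth"].shape
    K=np.array([[im["fx"],0,im["cx"]],[0,im["fy"],im["cy"]],[0,0,1]])
    u,v=np.meshgrid(np.arange(w),np.arange(h))
    p=cv2.undistortPoints(np.stack([u,v],-1).reshape(-1,1,2).astype(np.float64),K,np.array(im["D"],float)).reshape(h,w,2)
    d=im["depth"].astype(float)
    P=np.stack([p[...,0]*d,p[...,1]*d,d],-1)
    T=np.linalg.inv(im["camera_from_world"])
    W=P@T[:3,:3].T+T[:3,3]; W[d==0]=np.nan
    return W
E
python3 - <<'E'
from h import *
print(r.current_t(),r.current_ee_rot(),r.finger_overhang)
for n in("scene","side"):
    im=grab(n); np.save(n+".npy",im,allow_pickle=True)
    cv2.imwrite(f"pics/{n}.png",cv2.resize(im["pixels"][...,::-1],(800,600),interpolation=cv2.INTER_CUBIC))
    print(n,np.linalg.inv(im["camera_from_world"]).round(3).tolist(),(im["depth"]>0).mean())
E
```

```text
0.0 [ 7.07097518e-01  7.07115804e-01 -3.80125189e-04 -4.41560018e-04] 0.022
scene [[-0.721, 0.435, -0.54, 1.032], [0.693, 0.442, -0.569, 0.589], [-0.008, -0.785, -0.62, 0.767], [0.0, 0.0, 0.0, 1.0]] 0.9959716796875
side [[0.9, -0.238, 0.366, -0.006], [-0.436, -0.478, 0.763, -0.957], [-0.007, -0.846, -0.533, 0.756], [0.0, 0.0, 0.0, 1.0]] 0.9956817626953125
```

View pics/scene.png

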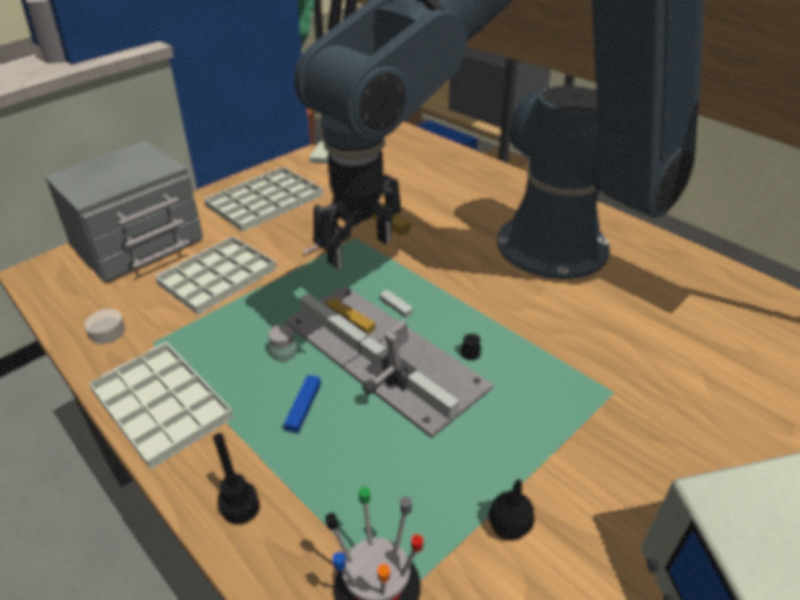

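View pics/side.png

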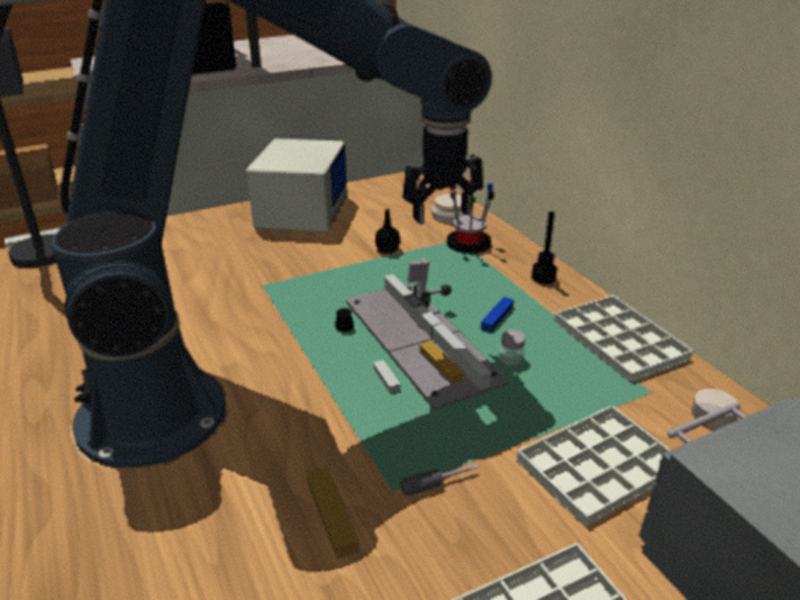

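The two views show the jig with the stop up (side 418,275; scene 395,350). Like the bar there are three things: a brass bar on the jig plate (side 440,360; scene 350,315), a larger brass one on the bench (side 332,512) and a blue one (side 497,313). The one on the plate is meant, since it is smaller and not blue. I'll confirm this in a crop and measure.

```bash
python3 - <<'E'
from h import *
for n in("scene","side"):
    im=np.load(n+".npy",allow_pickle=True).item(); W=cloud(im); z=W[...,2]
    print(n)
    px=im["pixels"]; hsv=cv2.cvtColor(px,cv2.COLOR_RGB2HSV)
    if n=="side": cv2.imwrite("pics/crop.png",cv2.resize(px[150:270,200:360,::-1],(800,600),interpolation=cv2.INTER_CUBIC))
    m=((hsv[...,0]>14)&(hsv[...,0]<28)&(hsv[...,1]>150)&(z>.012)&(z<.06)&(W[...,0]>.2)).astype(np.uint8)
    k,l,s,c=cv2.connectedComponentsWithStats(m)
    for i in range(1,k):
        if s[i,4]<40: continue
        p=W[l==i]; t=p[p[:,2]>np.percentile(p[:,2],90)-.006]
        print("brass",s[i,4],c[i].round(),np.percentile(p[:,2],90).round(4),cv2.minAreaRect((t[:,:2]*1000).astype(np.float32)))
    ctr=W[(m>0)]
    roi=(W[...,0]>.35)&(W[...,0]<.8)&(abs(W[...,1])<.3)&(hsv[...,1]<90)
    f=W[roi&(abs(z-.042)<.004)]
    print("fence",len(f),cv2.minAreaRect((f[:,:2]*1000).astype(np.float32)))
    b=W[roi&(abs(z-.012)<.004)]
    print("plate",len(b),cv2.minAreaRect((b[:,:2]*1000).astype(np.float32)))
    hi=W[roi&(z>.056)&(z<.14)]
    print("hi",len(hi),np.percentile(hi,[2,50,98],axis=0).round(3).tolist())
    for a in np.arange(.05,.14,.01):
        q=W[roi&(z>a)&(z<a+.01)]
        if len(q):print(round(a,2),len(q),np.percentile(q,[3,50,97],axis=0)[:,:2].round(3).tolist())
E
```

```text
scene
brass 156 [226. 202.] 0.0331 ((494.31280517578125, -105.1973876953125), (20.021867752075195, 101.4849853515625), 3.36248517036438)
fence 807 ((538.3656005859375, -3.629364013671875), (195.35398864746094, 352.85205078125), 24.760318756103516)
plate 3613 ((593.0342407226562, -51.41477966308594), (467.2193603515625, 419.51531982421875), 89.15068054199219)
hi 629 [[0.518, 0.052, 0.056], [0.555, 0.076, 0.078], [0.797, 0.299, 0.13]]
0.05 476 [[0.548, -0.135], [0.773, 0.273], [0.799, 0.298]]
0.06 77 [[0.539, 0.048], [0.549, 0.079], [0.785, 0.277]]
0.07 37 [[0.545, 0.061], [0.551, 0.077], [0.784, 0.297]]
0.08 31 [[0.542, 0.059], [0.551, 0.075], [0.784, 0.273]]
0.09 54 [[0.513, 0.062], [0.552, 0.069], [0.783, 0.268]]
0.1 60 [[0.518, 0.058], [0.549, 0.067], [0.781, 0.299]]
0.11 53 [[0.516, 0.061], [0.554, 0.071], [0.78, 0.264]]
0.12 95 [[0.519, 0.058], [0.546, 0.065], [0.778, 0.262]]
0.13 12 [[0.52, 0.058], [0.525, 0.063], [0.756, 0.299]]
side
brass 281 [282. 231.] 0.0315 ((488.6407470703125, -114.75920104980469), (23.959354400634766, 110.4269790649414), 3.9837348461151123)
brass 155 [21
[... 225 characters left out ...]

plate 2679 ((584.73486328125, 3.964874267578125), (591.430419921875, 429.91900634765625), 89.97504425048828)
hi 300 [[0.512, 0.045, 0.057], [0.539, 0.057, 0.099], [0.781, 0.298, 0.135]]
0.05 129 [[0.535, -0.145], [0.624, 0.072], [0.799, 0.298]]
0.06 41 [[0.535, 0.043], [0.541, 0.058], [0.775, 0.297]]
0.07 21 [[0.537, 0.053], [0.543, 0.061], [0.782, 0.296]]
0.08 22 [[0.516, 0.054], [0.545, 0.058], [0.778, 0.296]]
0.09 43 [[0.512, 0.053], [0.531, 0.056], [0.771, 0.297]]
0.1 43 [[0.511, 0.051], [0.533, 0.056], [0.768, 0.286]]
0.11 39 [[0.513, 0.053], [0.533, 0.057], [0.751, 0.294]]
0.12 50 [[0.515, 0.052], [0.534, 0.057], [0.657, 0.191]]
0.13 14 [[0.521, 0.056], [0.746, 0.294], [0.776, 0.299]]
```

View pics/crop.png

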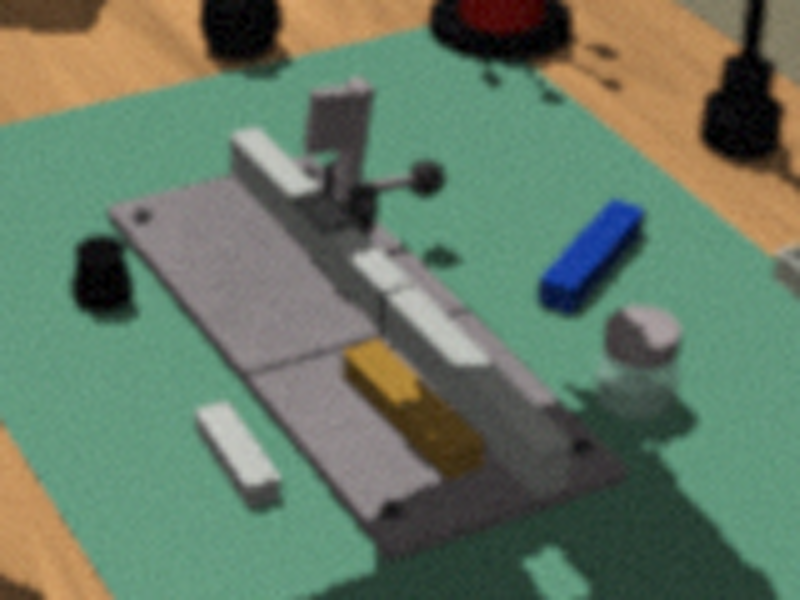

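The crop shows the small brass bar on the plate (crop 415,405), with the stop upright, ball at (428,178), arm top at (340,90). The blue bar (590,255) and the larger brass one are left alone. The two fixed views disagree by about 6 mm, so I'll refine with the wrist camera from above.

```bash
cat >> h.py <<'E'
from scipy.spatial.transform import Rotation as R
Q0=[.70710678,.70710678,0,0]
def wgrab():
    p=r.current_tool_pos(); q=r.current_ee_rot()
    im=optics.get_image("wrist"); T=np.eye(4); T[:3,:3]=R.from_quat(q).as_matrix(); T[:3,3]=p
    im["camera_from_world"]=np.linalg.inv(T@np.array(im["mount"])); return im
E
python3 - <<'E'
from h import *
r.move_to([.52,-.02,.38],Q0)
r.sleep(.3)
im=wgrab(); np.save("w1.npy",im,allow_pickle=True); print(np.linalg.inv(im["camera_from_world"]).round(3).tolist())
cv2.imwrite("pics/w1.png",cv2.resize(im["pixels"][...,::-1],(800,600),interpolation=cv2.INTER_CUBIC))
print(r.current_t(),r.current_tool_pos())
W=cloud(im); z=W[...,2]; hsv=cv2.cvtColor(im["pixels"],cv2.COLOR_RGB2HSV)
m=((hsv[...,0]>14)&(hsv[...,0]<28)&(hsv[...,1]>130)&(z>.015)&(z<.06)).astype(np.uint8)
k,l,s,c=cv2.connectedComponentsWithStats(m)
for i in range(1,k):
    if s[i,4]>100:
        p=W[l==i]; print(s[i],c[i].round(),np.median(p[:,2]),cv2.minAreaRect((p[:,:2]*1000).astype(np.float32)))
E
```

```text
[[1.0, 0.001, -0.0, 0.521], [0.001, -0.956, -0.292, 0.054], [-0.001, 0.292, -0.956, 0.5], [0.0, 0.0, 0.0, 1.0]]
1.0417 [ 0.51999609 -0.01991139  0.3792296 ]
[ 229  168   20   72 1077] [239. 203.] 0.03249668727233701 ((493.7086486816406, -111.21434020996094), (23.09722137451172, 110.07532501220703), 3.7112743854522705)
[ 65 284  21  28 332] [ 74. 296.] 0.025733940004229905 ((199.6389617919922, -288.7685546875), (53.20769119262695, 32.46097946166992), 85.94864654541016)
```

View pics/w1.png

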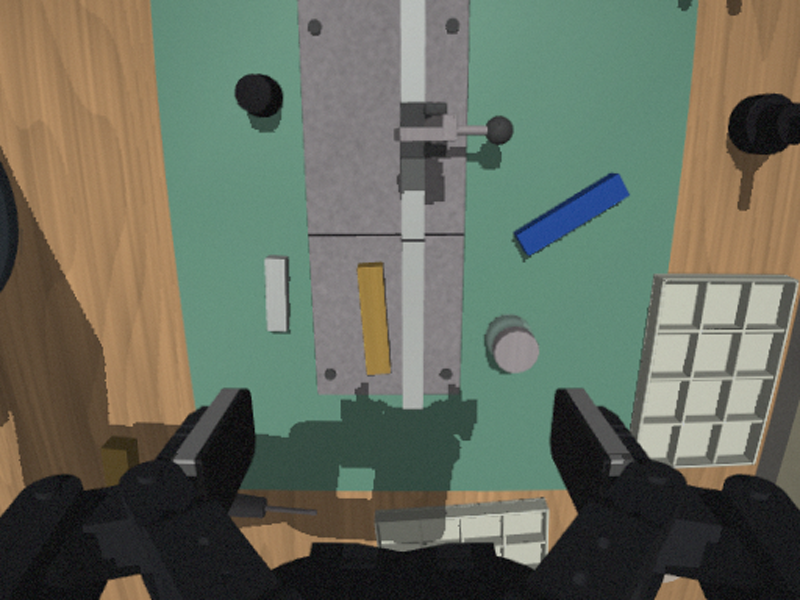

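The overhead view shows the bar (800-px scale) at (373,318), fence top x 401–425, leaf arm at (425,132), ball (499,130), offcut (277,293), loupe (260,96) and jar (512,348).

```bash
python3 - <<'E'
from h import *
im=np.load("w1.npy",allow_pickle=True).item(); W=cloud(im); z=W[...,2]; hsv=cv2.cvtColor(im["pixels"],cv2.COLOR_RGB2HSV)
def rect(m,n):
    p=W[m]; print(n,len(p),np.median(p[:,2]).round(4),cv2.minAreaRect((p[:,:2]*1000).astype(np.float32)),np.percentile(p,[1,99],axis=0).round(4).tolist())
box=np.zeros(z.shape,bool); box[:265,245:285]=1
f=box&(abs(z-.042)<.005)&(hsv[...,1]<70)&(hsv[...,2]>140)
rect(f,"fence"); p=W[f]; a=np.polyfit(p[:,1],p[:,0],1); print("fit",a)
for lo,hi in((-.2,-.15),(-.15,-.1),(-.1,-.05),(-.05,0),(.1,.15),(.15,.2)):
    q=p[(p[:,1]>lo)&(p[:,1]<hi)]
    if len(q): print(lo,np.percentile(q[:,0],[2,50,98]).round(4))
box=np.zeros(z.shape,bool); box[:265,185:310]=1
b=box&(abs(z-.012)<.005)&(hsv[...,1]<60); rect(b,"plate")
box[:]=0; box[55:140,250:345]=1
for lo in np.arange(.044,.14,.008):
    m=box&(z>lo)&(z<=lo+.008)
    if m.sum()>3: 
        v,u=np.nonzero(m); print(round(lo,3),m.sum(),np.percentile(W[m],[2,50,98],axis=0)[:,:2].round(4).tolist(),(u.min(),u.max(),v.min(),v.max()))
m=np.zeros_like(box); m[70:96,308:332]=1; m&=(z>.05); rect(m,"ball")
print("zmax ball",np.nanpercentile(z[m],98))
# top surfaces along the fence column, profile in y
for v in range(40,130,2):
    print(v,W[v,262:270].mean(0).round(4),hsv[v,262:270,2].mean().round(),W[v,280:286].mean(0).round(3),end="\n")
im2=im["pixels"][40:140,230:350,::-1]; cv2.imwrite("pics/w1c.png",cv2.resize(im2,(720,600),interpolation=cv2.INTER_CUBIC))
E
```

```text
fence 2847 0.0426 ((530.2894897460938, -15.415939331054688), (19.97614097595215, 368.1934509277344), 0.10928162187337875) [[0.5203, -0.1951, 0.0407], [0.5402, 0.1668, 0.0447]]
fit [-0.00566454  0.5300666 ]
-0.2 [0.5219 0.5311 0.5405]
-0.15 [0.5219 0.5308 0.5398]
-0.1 [0.5204 0.5305 0.5394]
-0.05 [0.5204 0.5302 0.54  ]
0.1 [0.5203 0.5294 0.5385]
0.15 [0.5203 0.5292 0.5381]
plate 20074 0.0126 ((504.85577392578125, -11.413345336914062), (150.87142944335938, 377.6916198730469), 0.3334232270717621) [[0.4312, -0.195, 0.0104], [0.5785, 0.1738, 0.015]]
0.044 514 [[0.519, 0.0043], [0.5309, 0.0689], [0.6013, 0.0868]] (np.int64(256), np.int64(327), np.int64(55), np.int64(136))
0.052 359 [[0.5423, 0.0536], [0.5957, 0.0653], [0.6115, 0.0772]] (np.int64(272), np.int64(328), np.int64(65), np.int64(101))
0.06 217 [[0.5393, 0.0436], [0.5472, 0.0524], [0.5562, 0.0853]] (np.int64(272), np.int64(321), np.int64(66), np.int64(100))
0.068 14 [[0.5416, 0.056], [0.5426, 0.0687], [0.5503, 0.0738]] (np.int64(274), np.int64(281), np.int64(75), np.int64(90))
0.076 7 [[0.5433, 0.056], [0.5434, 0.0701], [0.545, 0.
[... 2735 characters left out ...]
] 94.0 [nan nan nan]
104 [0.5318 0.0377 0.0422] 94.0 [0.557 0.037 0.013]
106 [0.5319 0.0351 0.0422] 94.0 [0.557 0.034 0.013]
108 [0.5319 0.0325 0.0429] 94.0 [0.557 0.031 0.013]
110 [0.5319 0.0298 0.0426] 95.0 [0.557 0.028 0.013]
112 [0.5319 0.0271 0.0428] 94.0 [0.557 0.025 0.012]
114 [0.5319 0.0244 0.0427] 94.0 [0.557 0.023 0.013]
116 [0.5319 0.0218 0.0426] 94.0 [0.557 0.02  0.012]
118 [0.532  0.0191 0.0424] 94.0 [0.557 0.017 0.012]
120 [0.532  0.0164 0.0427] 93.0 [0.557 0.014 0.013]
122 [0.532  0.0137 0.0428] 167.0 [0.557 0.011 0.013]
124 [0.532  0.0109 0.0422] 180.0 [0.558 0.008 0.013]
126 [0.532  0.0082 0.0426] 178.0 [0.558 0.005 0.012]
128 [0.532  0.0055 0.0428] 177.0 [0.558 0.002 0.013]
```

View pics/w1c.png

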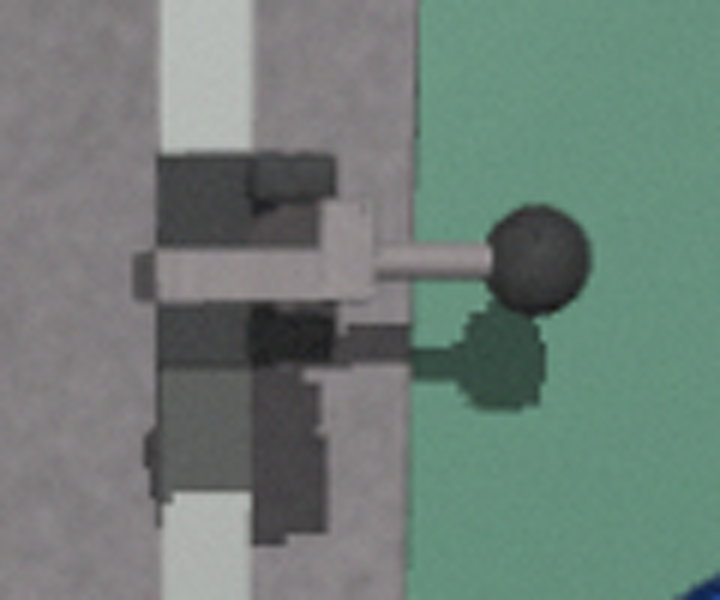

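```bash
cat >> h.py <<'E'
Q1=[1.,0,0,0]
def F(): return np.round(r.current_contact_force(),1)
def push(d,lim,maxd,step=.002,vel=.03,verbose=True):
    """step along unit d until force rises by lim over the start, or maxd"""
    d=np.array(d,float); p0=np.array(r.current_tool_pos()); f0=np.array(r.current_contact_force()); n=0
    while n*step<maxd:
        n+=1; r.move_linear((p0+d*step*n).tolist(),vel=vel)
        f=-(np.array(r.current_contact_force())-f0)@d
        if f>lim: break
    if verbose: print("push",d,"moved",n*step,"f",round(f,1),np.round(r.current_tool_pos(),4),round(r.current_t(),2))
    return f
E
python3 - <<'E'
from h import *
r.move_to([.592,.065,.20],Q1)
r.set_gripper(0.0)
r.move_linear([.592,.065,.119])
print(F(),r.current_t())
r.move_linear([.499,.065,.119],vel=.1)
print(F()); r.sleep(.6); print(F(),r.current_t(),r.current_tool_pos())
r.move_linear([.47,.03,.25],vel=.3)
r.move_linear([.52,-.02,.38],rot=Q0,vel=.3); r.sleep(.2)
im=wgrab(); np.save("w2.npy",im,allow_pickle=True)
W=cloud(im);m=np.zeros(W.shape[:2],bool);m[40:140,230:350]=1
z=W[...,2]
for lo in np.arange(.044,.14,.008):
    k=m&(z>lo)&(z<=lo+.008)
    if k.sum()>3: print(round(lo,3),k.sum(),np.percentile(W[k],[2,50,98],axis=0)[:,:2].round(4).tolist())
hsv=cv2.cvtColor(im["pixels"],cv2.COLOR_RGB2HSV)
m=((hsv[...,0]>14)&(hsv[...,0]<28)&(hsv[...,1]>130)&(z>.015)&(z<.06)&(W[...,0]>.4))
print(cv2.minAreaRect((W[m][:,:2]*1000).astype(np.float32)),r.current_t())
cv2.imwrite("pics/w2.png",cv2.resize(im["pixels"][...,::-1],(800,600)))
E
```

```text
[ 0.5  0.4 -0.1] 4.025
[-0.1  0.7 -0.2]
[-0.8  0.4  0.2] 5.7083 [0.49898946 0.06500746 0.11898244]
0.044 378 [[0.5195, 0.013], [0.5294, 0.0547], [0.542, 0.1142]]
0.052 639 [[0.4861, 0.0559], [0.5131, 0.0647], [0.5402, 0.0735]]
0.06 194 [[0.5389, 0.0434], [0.5474, 0.051], [0.5566, 0.0853]]
0.108 91 [[0.5366, 0.0535], [0.5445, 0.0624], [0.5581, 0.0754]]
0.116 255 [[0.5386, 0.0557], [0.5473, 0.0654], [0.5555, 0.0741]]
((654.384033203125, -13.660476684570312), (442.6009521484375, 102.14752197265625), 30.464374542236328) 8.2833
```

View pics/w2.png

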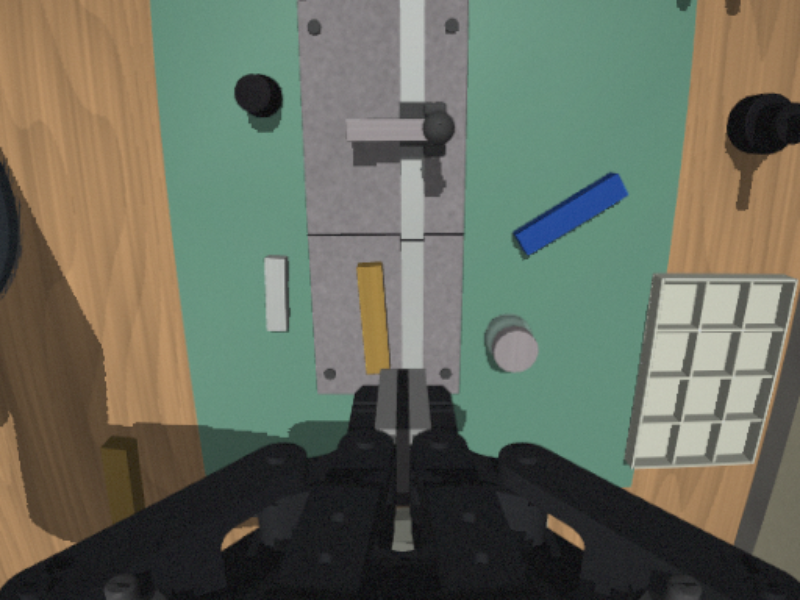

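The leaf is down: ball at (438,127), arm level at (387,130), bar unchanged at (373,318). Next I push the bar to the fence, then along it.

```bash
python3 - <<'E'
from h import *
Z=.040
r.move_to([.460,-.105,.12],Q1)
r.move_linear([.460,-.105,Z],vel=.12); print(F())
push([1,0,0],9,.06)
x=r.current_tool_pos()[0]
r.move_linear([x-.015,-.105,Z]); r.move_linear([x-.015,-.105,.09],vel=.2)
r.move_linear([.506,-.200,.09],vel=.25)
r.move_linear([.506,-.200,Z],vel=.12); print(F())
f0=F()
r.move_linear([.506,-.14,Z],vel=.06); print(F(),r.current_t())
r.move_linear([.5055,-.09,Z],vel=.06); print(F(),r.current_t())
E
```

```text
[ 0.5 -0.3  0.3]
push [1. 0. 0.] moved 0.026000000000000002 f 14.7 [ 0.4841 -0.1048  0.0402] 13.59
[0.3 0.  0.5]
[-0.5 -0.3  0.1] 16.5333
[0.1 0.  0.3] 17.5167
```

```bash
cat >> h.py <<'E'
def brass(n):
    im=wgrab() if n=="wrist" else grab(n); W=cloud(im); z=W[...,2]; hsv=cv2.cvtColor(im["pixels"],cv2.COLOR_RGB2HSV)
    m=((hsv[...,0]>14)&(hsv[...,0]<28)&(hsv[...,1]>130)&(z>.02)&(z<.05)&(W[...,0]>.44)&(W[...,0]<.56)&(abs(W[...,1])<.25)).astype(np.uint8)
    k,l,s,c=cv2.connectedComponentsWithStats(m); 
    if k<2: print(n,"none"); return im
    i=1+s[1:,4].argmax(); p=W[l==i]
    print(n,s[i,4],cv2.minAreaRect((p[:,:2]*1000).astype(np.float32)),np.percentile(p,[1,99],axis=0).round(4).tolist()); return im
E
python3 - <<'E'
from h import *
for n in("scene","side","wrist"): brass(n)
print(r.current_tool_pos())
E
```

```text
scene 62 ((502.79254150390625, -30.040637969970703), (11.597759246826172, 77.89066314697266), 0.4232215881347656) [[0.4978, -0.0681, 0.0289], [0.5085, 0.0058, 0.0348]]
side 195 ((502.8533630371094, -19.263084411621094), (118.25518798828125, 26.49693489074707), 88.3352279663086) [[0.4909, -0.075, 0.0206], [0.5157, 0.0331, 0.0326]]
wrist 7435 ((504.9205627441406, -21.831863403320312), (19.580337524414062, 110.88764190673828), 0.12217122316360474) [[0.4962, -0.0746, 0.0312], [0.5139, 0.0305, 0.0339]]
[ 0.50552863 -0.09021617  0.0400191 ]
```

```bash
python3 - <<'E'
from h import *
Z=.040
r.move_linear([.5053,-.074,Z],vel=.06)
push([0,1,0],9,.012,step=.001)
p=r.current_tool_pos(); 
r.move_linear([p[0],p[1]-.012,Z]); r.move_linear([.470,p[1]-.012,.06],vel=.2); r.move_linear([.470,-.01,.06],vel=.2)
r.move_linear([.470,-.01,Z]); push([1,0,0],9,.03)
p=r.current_tool_pos(); r.move_linear([p[0]-.02,-.01,Z]); r.move_linear([.45,-.03,.12],vel=.25)
# second y nudge
r.move_linear([.5053,-.10,.09],vel=.3); r.move_linear([.5053,-.085,Z],vel=.12)
push([0,1,0],9,.025,step=.001,vel=.04)
p=r.current_tool_pos(); r.move_linear([p[0],p[1]-.012,Z])
r.move_linear([.50,-.12,.2],vel=.3)
r.move_linear([.49,-.04,.30],rot=Q0,vel=.3);r.sleep(.2)
im=brass("wrist"); print(r.current_t()); cv2.imwrite("pics/w3.png",cv2.resize(im["pixels"][...,::-1],(800,600)))
E
```

```text
push [0. 1. 0.] moved 0.008 f 12.8 [ 0.5057 -0.0667  0.0402] 20.08
push [1. 0. 0.] moved 0.016 f 10.7 [ 0.4836 -0.0105  0.0391] 23.47
push [0. 1. 0.] moved 0.019 f 12.1 [ 0.5055 -0.0667  0.0404] 30.05
wrist 1850 ((507.8938903808594, 1.2517852783203125), (22.56788444519043, 108.15365600585938), 0.21209876239299774) [[0.4965, -0.052, 0.0306], [0.5188, 0.0541, 0.0345]]
32.9667
```

View pics/w3.png

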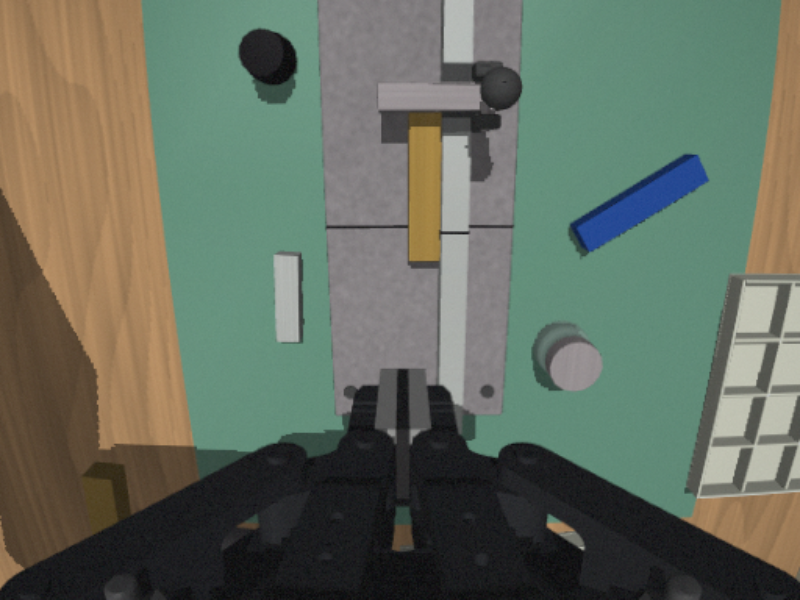

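The bar (424,187) lies flush against the fence and under the tongue, at (0.508, 0.001) as expected. Now I flip the stop up.

```bash
python3 - <<'E'
from h import *
r.move_to([.500,.065,.20],Q1)
r.move_linear([.500,.065,.115],vel=.15); print(F())
r.move_linear([.584,.065,.115],vel=.1); print(F()); r.sleep(.5)
r.move_linear([.590,.065,.22],vel=.25)
r.move_linear([.49,-.04,.30],rot=Q0,vel=.3);r.sleep(.3)
im=brass("wrist"); print(r.current_t()); cv2.imwrite("pics/w4.png",cv2.resize(im["pixels"][...,::-1],(800,600)))
E
```

```text
[ 0.4 -0.7  0.1]
[-0.8  0.1  0.4]
wrist 1841 ((507.9024658203125, 0.7691497802734375), (22.430185317993164, 107.3875503540039), 0.26997289061546326) [[0.4966, -0.052, 0.0307], [0.5188, 0.0542, 0.0345]]
39.375
```

View pics/w4.png

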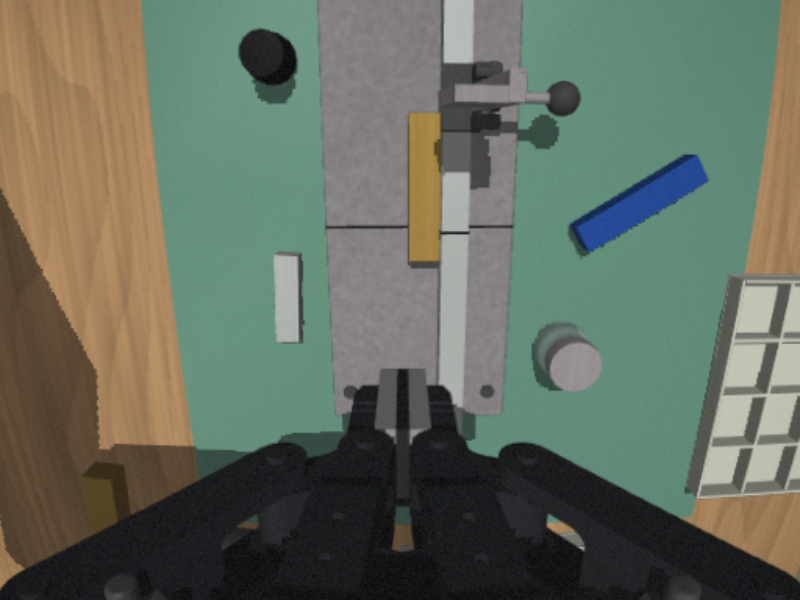

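The stop is up (ball at 563,98), the bar has not moved, and the bystanders in view are where they were.

```bash
python3 -c "
from cell import r
print(r.hand_in(), r.current_t())"
```

```text
the job is handed in; nothing more can be done
the job is handed in; nothing more can be done
```

I flipped the stop down, pushed the bar flush against the fence and tongue, flipped the stop up again with the bar still in place, and handed the job in at about 39 s; no verdict came back.

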